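# Complete the bearing kit and hold its cover open

## Task

Put the loose rectangular aluminium adapter back into its matching rectangular nest in the kit tray and press it down firmly until it sits flush. Then give the hinged cover beside it a tug by its handle before you touch the thumb catch, to find out whether it is caught; if it is, slide the catch away from the cover to release it. Raise the cover to about 45 degrees and finish while still holding it open there (it falls shut if let go), with the adapter still seated and the other things on the bench left where they are.

Things in the scene. Friction and masses are not known exactly. Their poses are not given: they have to be found in the camera images.
- kit: bearing kit: low black case fixed on the bench, 170 mm (x) by 335 mm (y), flat top 60 mm up. Origin on the bench plane; spans x -85..85, y -165..170 mm; +x faces away from the robot at yaw 0. On top from -y to +y: grey hinged cover (y -165..5), black strip with thumb catch (5..60), orange tray (60..170) with two empty nests: rectangular for the adapter, and a round one (37 mm wide) that stays empty
- nest (a point): centre of the floor of the rectangular nest, 20 mm below the tray's top face; axes as the kit's. The nest is 47 mm (x) by 37 mm (y), 20 mm deep, straight walls, 1.5 mm of play all round the adapter, mouth slightly chamfered. At (-30, 115, 40) mm in the kit frame; the round nest is 75 mm further along +x
- adapter: loose aluminium adapter, 0.10 to 0.17 kg: foot 44 mm (x) by 34 mm (y), 20 mm high, with a central upright rib on it along x, 44 mm long, 14 mm thick (y), its top 50 mm above the underside. Origin: centre of the underside. Goes in the nest either way round; flush = top of the foot level with the tray face, rib standing out 30 mm
- cover (a joint): opening angle of the cover, rad, 0 shut, stop at 1.35. 0.3 kg, falls shut by itself from any angle. When it is caught it has free play of about 0.03 rad (4 mm at the handle) and then stops hard; when it is not caught it just swings up. Whether it is caught cannot be seen
- cover_handle (a point): middle of the cover's bow handle: round steel bar, 10 mm thick, 80 mm clear length along the kit's y, its axis 32 mm above the cover's top face, free beneath. Shut, it is at (55, -80, 92) mm in the kit frame; it turns with the cover, 133 mm out from and 38 mm above the hinge axis. The cover plate is 6 mm thick and ends 28 mm beyond the bar (+x)
- cover_hinge (a point): middle of the cover's hinge axis, along the kit's y on the robot's side of the kit, at (-78, -80, 54) mm in the kit frame. The cover's far (+x) edge swings up and back towards the robot
- catch (a joint): travel of the thumb catch, m: 0 as found, 0.022 fully released; it slides along the kit's +y (away from the cover, towards the tray) against about 2 N of friction and stays where it is left. It reads 0 whether or not the cover is caught; slid fully it always frees the cover
- catch_thumb (a point): centre of the catch's pale grey thumb piece, a block 18 mm (kit x) by 12 mm (y) standing 21 mm above the kit's top face; at (45, 20, 71) mm in the kit frame when the catch is at 0
- sleeve: bystander: loose round aluminium sleeve adapter, foot 44 mm across and 20 mm high, stem 24 mm across, 50 mm high in all; origin centre of underside
- bearing: bystander: steel bearing ring lying flat, 62 mm outside, 30 mm bore, 17 mm high; origin centre of underside
- mallet: bystander: black hammer lying flat, at the left side
- spray: bystander: white spray can standing, 56 mm across, 170 mm high, at the far right
- driver: bystander: screwdriver lying at the far edge
- timber: bystander: wooden block 60 x 60 mm, 110 mm high, at the far left
- wrench: bystander: steel wrench lying on the robot's right
Things that resemble listed ones, but are neither listed nor needed, are in the scene too. Leave any purple look-alike of the adapter alone.

How it is judged:
By the outcome, as a careful person would: the job done as asked, in the order asked, and still so for the second after the job is handed in, while the arm keeps its last pose, push and grip.
It also fails if it takes over 69 s, if anything falls off the work surface, if the arm or the gripper's body presses on something with over 40 N, if the wrist force passes 120 N, or if a joint passes its speed limit or range.

## Robot

A 6-joint arm with a two-finger parallel gripper is mounted at the origin on the work surface. World frame = base frame: x ahead of the robot, y to its left, z up, the work surface at z = 0. Lengths are in m, angles in rad, forces in N, time in s.
With the tool pointing down it reaches from about 0.375 to 0.975 m from the base axis. Payload 3.8 kg.
Tool frame: the origin (TCP) lies midway between the tips of the shut fingers; the grasp point (between the pads) lies 19 mm behind it; z points along the fingers, y is the line along which they close (so a half turn about z gives the same grasp; the last joint's range is limited). The gripper opens to 85 mm and grips with 20 to 120 N. Pads are 22 mm wide; open, the fingers measure 114 mm over their backs; the gripper's body (76 mm by 85 mm) begins 54 mm behind the grasp point. The pads swing forward as they close: fully open they stand 13 mm farther back than shut.
Start: joints at [1.107, 0.264, 1.604, -0, 1.274, -0.037], TCP at [0.279, 0.614, 0.231] pointing down, gripper open.
Joint ranges: [-2.63, 2.63], [-0.94, 2.18], [0.31, 2.57], [-1.31, 4.45], [0, 2.66], [-2.55, 2.55]. Speed limits (rad/s): [2.57, 2.57, 3.14, 3.14, 3.14, 3.14].

## Interface

Orientations are given as a rotation vector (axis times angle).
In Python, from workcell import read_state, vision, ticket gives the robot as it stands. The module is installed in compiled form; this text tells all that it offers.
- The arm moves only by the tool jog_arm, never from a script. Its arguments are lists of equal length, an entry for each row: "turn": the turn, a rotation vector about the tool's x, y, z in rad, a list of three; "delta_pos": the shift along the tool's x, y, z in m, a list of three; "gripper": the finger opening in m, from 0 to 0.0854. In form: {"turn": [[rx, ry, rz], ...], "delta_pos": [[dx, dy, dz], ...], "gripper": [gripper, ...]}. A call has 1 to 20 rows; each row shifts and turns the commanded pose from where the row before left it, along the tool's axes as they then stand; what a row does not reach is not made up. A row lasts 1/12 s, in which the tool goes at most 41.7 mm and 7.16 degrees, less where a joint would pass 70% of its speed; a pose out of reach is approached as far as the arm can. A call with a gripper value outside its range is refused whole. The fingers move at their own pace and stop on an object; "grip_force" is the grip in N (left out, the last holds). Time passes only in rows, so rows that do not move let the fingers close. It gives the time, the measured TCP pose, the force, the opening and the grip force at its end, in the units of the state.
- read_state(): the state, without advancing time (a new reading comes with each control period).
- vision.read_camera(name): name is "scene" or "top"; returns the picture (480x640x3 uint8, red, green, blue); there is no depth.
- vision.calibration(name): a dict with "vfov" (degrees; the focal length in pixels is half the picture's height over the tangent of half this angle, whatever the lens; pixels are square), "cx", "cy" (the principal point, pixels), "dist" ([k1, k2, p1, p2, k3] as OpenCV has them; the pictures are not rectified), "R" (3x3) and "t" (3): a world point X has camera coordinates R X + t. Camera axes: x right, y down, z forward; pixel columns grow to the right and rows downward; lengths in m; the calibration is good to about 2 mm. A picture is of the moment at which its call begins. calibration takes no time and is no camera call.
- ticket.finish_job(): hands the job in; it is judged then, once.
The state is a dict: "time": time; "q": joint angles; "joint_vel": joint speeds; "joint_torque": joint torques, N m; "tool_pos": TCP position; "tcp_rot": TCP orientation; "wrist_force": force on the tool from outside, world axes, zero at the start; "torque": the same for the moment, N m; "width": opening from 0.0 (shut) to 1.0 (fully open); "grip_force": force on a finger pad.
Only numpy, scipy, OpenCV 4.12 (cv2) and the standard library are available. Lean on these libraries where they do the work, as an engineer would, in place of code of your own. Each camera call takes 0.05 s, during which the arm holds its last target. There are 200 camera calls.

## Working session

There is one attempt and no reset: what is moved stays moved. The work goes in short steps, Python scripts to look and compute and a tool call to move; the robot and the scene stay as the last step left them, time stands still between calls to the robot, and variables do not carry over. Pictures are saved under pics/ and viewed, at most 10 in all, crops included, and the job is handed in when it is done.

Besides the shell and the picture viewer there is one more tool, called after "Call:" as name(argument=value, ...) on one line, values as JSON. jog_arm: Moves the arm, as the interface text tells. Its arguments: {"type":"object","properties":{"turn":{"type":"array","items":{"type":"array","items":{"type":"number"}}},"delta_pos":{"type":"array","items":{"type":"array","items":{"type":"number"}}},"gripper":{"type":"array","items":{"type":"number"}},"grip_force":{"type":"number"}},"required":["turn","delta_pos","gripper"]}

```bash
mkdir -p pics; python3 - <<'E'
from workcell import read_state, vision
import cv2
print(read_state())
for n in("scene","top"):
    cv2.imwrite(f"pics/{n}0.png",vision.read_camera(n)[:,:,::-1]); print(vision.calibration(n))
E
```

```text
{'time': 0.0, 'q': array([ 1.10711942e+00,  2.64788106e-01,  1.60537861e+00,  2.85774709e-05,
        1.27367320e+00, -3.68965664e-02]), 'joint_vel': array([ 0.00115002,  0.00065196,  0.00113523, -0.00067505,  0.00072891,
       -0.00134467]), 'joint_torque': array([-5.94503344e-04, -5.15101612e+01, -3.67313898e+01, -2.91177466e-04,
        1.29959401e-02, -4.18195168e-05]), 'tool_pos': array([0.27907763, 0.61381046, 0.22993597]), 'tcp_rot': array([-0.66519787, -3.06976243,  0.00340874]), 'wrist_force': array([0.2897039 , 0.41655914, 0.24136677]), 'torque': array([ 0.03655692, -0.04688646, -0.02765156]), 'grip_force': 0.0, 'width': 0.9994615700919994}
{'vfov': 46.21772951801356, 'cx': 322.2063397930082, 'cy': 239.68185501012667, 'dist': array([0.05197823, 0.        , 0.        , 0.        , 0.        ]), 'R': array([[ 0.68618405,  0.72736605, -0.00949114],
       [ 0.52959271, -0.50846779, -0.67896396],
       [-0.49868127,  0.4608678 , -0.73411025]]), 't': array([-0.37736792, -0.20864647,  1.86812465])}
{'vfov': 55.64930793926533, 'cx': 319.3264363266594, 'cy': 232.8005763521518, 'dist': array([0.01560181, 0.        , 0.        , 0.        , 0.        ]), 'R': array([[ 0.01580147, -0.99987411, -0.00144369],
       [-0.99573846, -0.01560488, -0.09089229],
       [ 0.09085832,  0.00287377, -0.99585968]]), 't': array([0.0145924 , 0.56261166, 1.0624288 ])}
```

View pics/scene0.png

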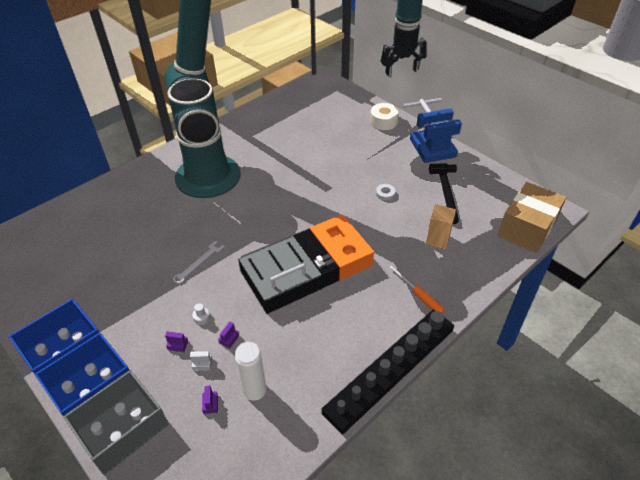

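View pics/top0.png

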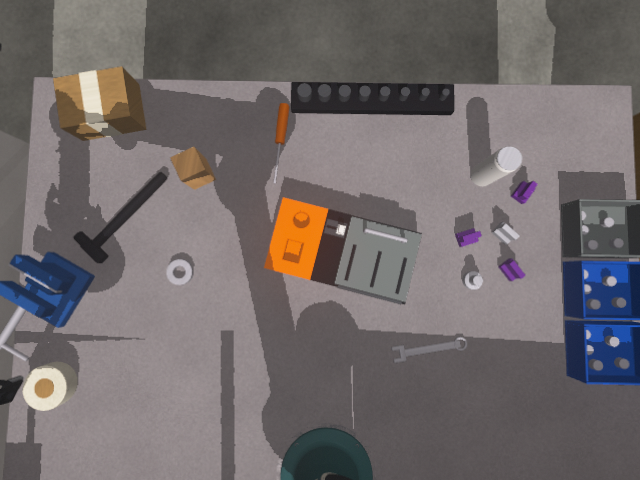

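The top view shows the adapter (silver) at about (507,232), with purple look-alikes around it. The sleeve is at (474,280), and the kit spans (265–422, 198–304) with the tray to the left (+y). I'll enlarge both areas.

```bash
python3 - <<'E'
import cv2
t=cv2.imread("pics/top0.png")
cv2.imwrite("pics/kit.png",cv2.resize(t[190:310,260:425],None,fx=4.8,fy=4.8,interpolation=cv2.INTER_CUBIC))
s=cv2.imread("pics/scene0.png")
a=cv2.resize(t[170:295,450:545],None,fx=4.6,fy=4.6,interpolation=cv2.INTER_CUBIC)
b=cv2.resize(s[320:395,160:250],(360,300),interpolation=cv2.INTER_CUBIC)
b=cv2.copyMakeBorder(b,0,a.shape[0]-300,0,0,cv2.BORDER_CONSTANT)
cv2.imwrite("pics/ad.png",cv2.hconcat([a,b])); print(a.shape)
E
```

```text
(575, 437, 3)
```

View pics/kit.png

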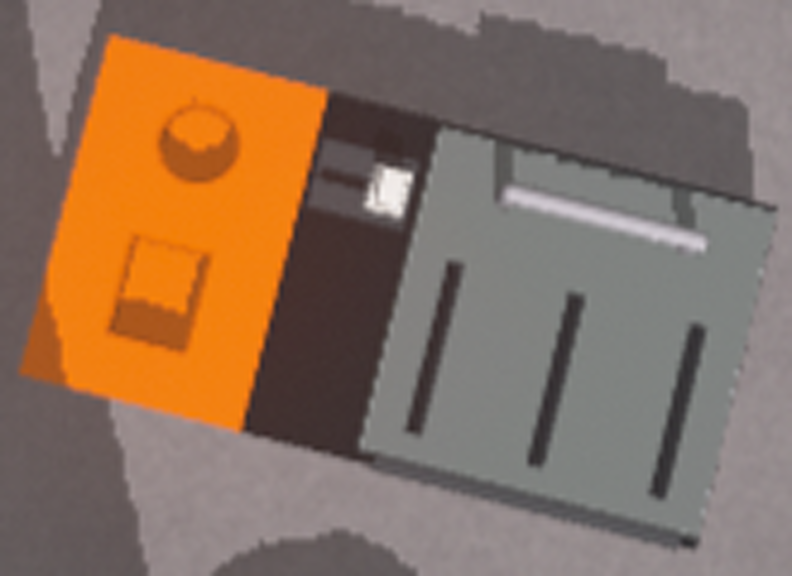

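View pics/ad.png

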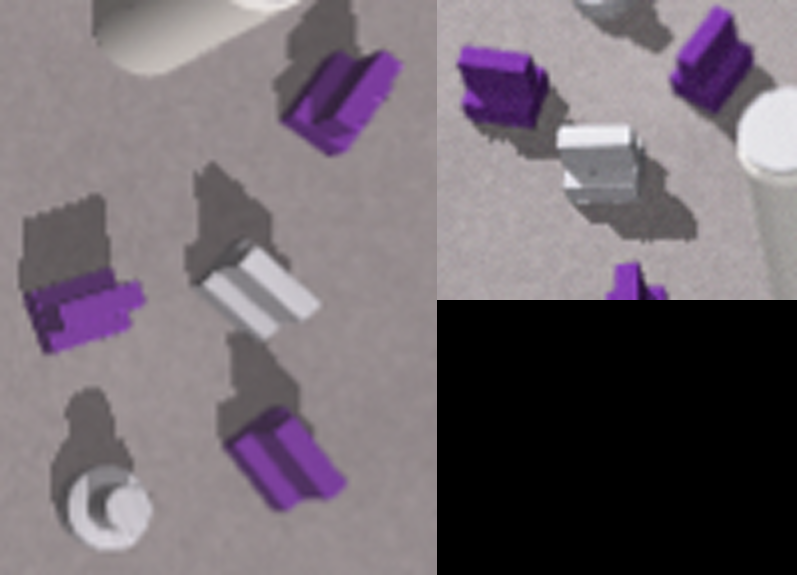

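Enlarged crop readings:
- **Kit:** tray corners at (110,35), (328,90), (243,431) and (22,375). Nest corners at (133,234), (211,252), (186,352) and (109,332). Round nest centre at (199,142), handle ends at (505,193) and (705,245), thumb piece top at (390,190).
- **Adapter:** upright. Its rib top runs from about (240,252) to (309,312), with foot corners near (197,287) and (262,340).

Next I'll fit the poses and overlay them.

```bash
cat >h.py <<'E'
import numpy as np, cv2
from scipy.optimize import least_squares
from scipy.spatial.transform import Rotation as Ro
from workcell import read_state, vision
def proj(n,X):
    c=vision.calibration(n); f=240/np.tan(np.radians(c['vfov']/2))
    K=np.array([[f,0,c['cx']],[0,f,c['cy']],[0,0,1]])
    return cv2.projectPoints(np.float64(X).reshape(-1,1,3),cv2.Rodrigues(c['R'])[0],c['t'],K,c['dist'])[0][:,0]
def world(p,L):
    L=np.float64(L); c,s=np.cos(p[2]),np.sin(p[2])
    return np.c_[p[0]+c*L[:,0]-s*L[:,1],p[1]+s*L[:,0]+c*L[:,1],L[:,2]]
def fit(obs,p0,z=0):
    # obs: list of (cam, local pts (mm), px)
    r=lambda p:np.concatenate([(proj(n,world(p,np.float64(L)/1000))-P).ravel() for n,L,P in obs])
    s=least_squares(r,p0,loss='soft_l1'); return s.x,r(s.x).reshape(-1,2)
def crop(P,k,o): return (np.float64(P)+.5)/k-.5+np.array(o)
E
python3 - <<'E'
from h import *
L=[(85,170,60),(85,60,60),(-85,60,60),(-85,170,60),(-6.5,133.5,60),(-6.5,96.5,60),(-53.5,96.5,60),(-53.5,133.5,60),(45,115,60),(55,-40,97),(55,-120,97),(45,20,81)]
P=crop([(110,35),(328,90),(243,431),(22,375),(133,234),(211,252),(186,352),(109,332),(199,142),(505,193),(705,245),(390,190)],4.8,(260,190))
p,r=fit([("top",L,P)],[.5,0,-.2]); print("kit",p,np.degrees(p[2])); print(r.round(1).tolist())
kp=p
pl=world(p,[(-.03,.115,.04),(.055,-.08,.092),(.045,.02,.071)]);print(pl)
rt=[(22,7,50),(22,-7,50),(-22,-7,50),(-22,7,50)]
Pt=crop([(250,243),(320,303),(298,320),(228,260)],4.6,(450,170))
# local x along rib ; image dir (70,60)-> world (-y,-x): 
Lt=[(22,7,50),(-22,7,50),(-22,-7,50),(22,-7,50)]
for yaw in (.8,):
    a,r=fit([("top",Lt,Pt)],[.6,-.4,yaw]); print("ad",a,np.degrees(a[2]),r.round(1).tolist())
imgs=[]
for n,(x0,x1,y0,y1),k in(("top",(450,545,170,295),4.6),("scene",(160,250,320,395),4)):
    im=cv2.imread(f"pics/{n}0.png"); im=cv2.resize(im[y0:y1,x0:x1],None,fx=k,fy=k,interpolation=cv2.INTER_CUBIC)
    for (w,z,col) in((17,0,(0,0,255)),(17,20,(0,255,0)),(7,50,(255,0,0))):
        q=world(a,np.array([(22,w,z),(22,-w,z),(-22,-w,z),(-22,w,z)])/1000)
        u=(proj(n,q)-[x0,y0]+.5)*k-.5
        cv2.polylines(im,[np.int32(u.round())],True,col,1)
    imgs.append(im)
imgs[1]=cv2.copyMakeBorder(imgs[1],0,imgs[0].shape[0]-300,0,0,cv2.BORDER_CONSTANT)
cv2.imwrite("pics/ov.png",cv2.hconcat(imgs))
E
```

```text
kit [ 0.51915838 -0.03504835 -0.23750542] -13.608057930820637
[[0.2, 0.1], [0.4, 0.3], [-0.3, 0.4], [-0.6, -0.0], [0.4, 0.4], [-0.4, 0.6], [-0.3, -0.5], [0.2, -0.4], [0.1, 0.1], [3.8, 0.5], [-3.0, -1.4], [0.3, -0.6]]
[[ 0.5170576   0.08378172  0.04      ]
 [ 0.55379211 -0.12574292  0.092     ]
 [ 0.56760071 -0.02619734  0.071     ]]
ad [ 0.57172524 -0.41923751  1.31524309] 75.35787796165242 [[-4.7, 8.7], [-1.5, 0.7], [4.7, -8.7], [1.5, -0.7]]
```

View pics/ov.png

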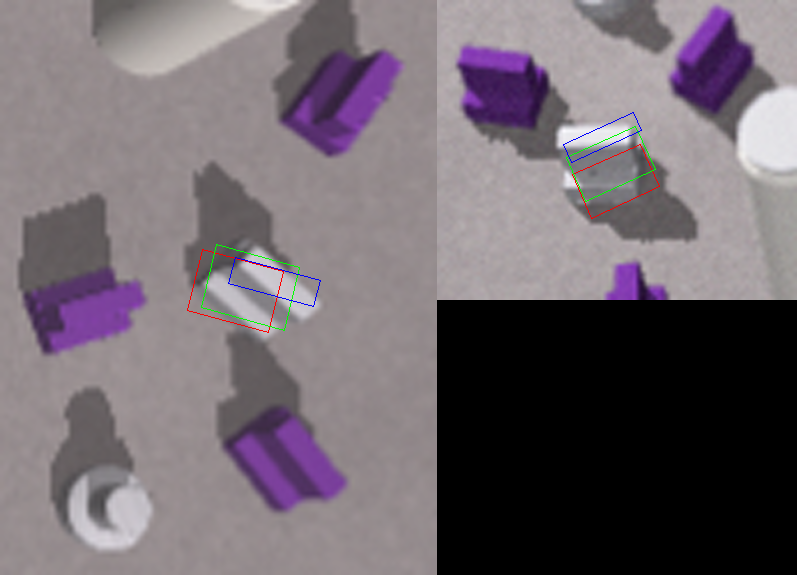

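The overlay shows I mirrored the corner labels, since the drawn yaw doesn't match the rib. I'll fix them and refit using both views.

```bash
python3 - <<'E'
from h import *
Lt=[(22,-7,50),(-22,-7,50),(-22,7,50),(22,7,50),(22,17,20),(-22,17,20)]
Pt=crop([(252,243),(320,303),(298,320),(230,258),(202,287),(264,338)],4.6,(450,170))
Ls=[(22,-7,50),(-22,-7,50),(22,7,50),(-22,7,50)]
Ps=None
a,r=fit([("top",Lt,Pt)],[.57,-.42,.87]); print("ad",a,np.degrees(a[2]),r.round(1).tolist())
q=proj("scene",world(a,np.array(Ls)/1000)); print(((q-[160,320]+.5)*4-.5+[437,0]).round().tolist())
imgs=[]
for n,(x0,x1,y0,y1),k in(("top",(450,545,170,295),4.6),("scene",(160,250,320,395),4)):
    im=cv2.imread(f"pics/{n}0.png"); im=cv2.resize(im[y0:y1,x0:x1],None,fx=k,fy=k,interpolation=cv2.INTER_CUBIC)
    for (w,z,col) in((17,0,(0,0,255)),(17,20,(0,255,0)),(7,50,(255,0,0))):
        q=world(a,np.array([(22,w,z),(22,-w,z),(-22,-w,z),(-22,w,z)])/1000)
        cv2.polylines(im,[np.int32(((proj(n,q)-[x0,y0]+.5)*k-.5).round())],True,col,1)
    imgs.append(im)
imgs[1]=cv2.copyMakeBorder(imgs[1],0,imgs[0].shape[0]-300,0,0,cv2.BORDER_CONSTANT)
cv2.imwrite("pics/ov2.png",cv2.hconcat(imgs))
s=read_state(); print(Ro.from_rotvec(s['tcp_rot']).as_matrix().round(3))
E
```

```text
ad [ 0.57164617 -0.42029302  0.84680668] 48.5184490578863 [[-0.1, -0.1], [-0.3, -0.5], [0.5, 0.2], [0.8, 1.0], [-0.8, -0.9], [-0.1, 0.3]]
[[636.0, 147.0], [562.0, 149.0], [639.0, 126.0], [565.0, 129.0]]
[[-0.91   0.414 -0.001]
 [ 0.414  0.91  -0.002]
 [ 0.    -0.002 -1.   ]]
```

View pics/ov2.png

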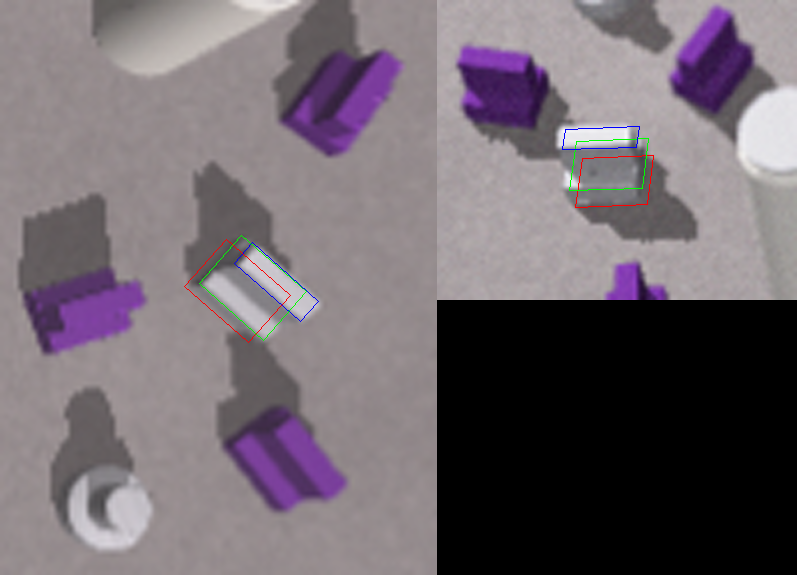

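The fit is good in both views, to about 3 mm. Next is a planning helper and the approach.

```bash
cat >>h.py <<'E'
def plan(tp,ty,N,p=None,R=None,TR=None):
    """rows from pose p,R to pos tp with tool y at angle ty(deg), tool down (or TR); constant body twist"""
    s=read_state()
    p=s['tool_pos'] if p is None else np.array(p); R=Ro.from_rotvec(s['tcp_rot']) if R is None else R
    if TR is None:
        a=np.radians(ty); y=np.array([np.cos(a),np.sin(a),0]); z=np.array([0,0,-1.]); TR=Ro.from_matrix(np.c_[np.cross(y,z),y,z])
    w=((R.inv()*TR).as_rotvec()/N).round(4)
    M=sum((R*Ro.from_rotvec(w*i)).as_matrix() for i in range(N))
    d=np.linalg.solve(M,np.array(tp)-p).round(4)
    print(N,"turn",w.tolist(),"d",d.tolist(),"mm/row",np.linalg.norm(d)*1e3,"deg/row",np.degrees(np.linalg.norm(w)))
    return p+M@d, R*Ro.from_rotvec(w*N)
E
python3 -c "
from h import *
plan([.5705,-.4215,.17],-41.5,36)"
```

```text
36 turn [-0.0, 0.0001, 0.0519] d [-0.0347, 0.0013, 0.0017] mm/row 34.76593159977163 deg/row 2.9736564765484657
```

Call:
jog_arm(turn=[[0,0.0001,0.0519],[0,0.0001,0.0519],[0,0.0001,0.0519],[0,0.0001,0.0519],[0,0.0001,0.0519],[0,0.0001,0.0519],[0,0.0001,0.0519],[0,0.0001,0.0519],[0,0.0001,0.0519],[0,0.0001,0.0519],[0,0.0001,0.0519],[0,0.0001,0.0519],[0,0.0001,0.0519],[0,0.0001,0.0519],[0,0.0001,0.0519],[0,0.0001,0.0519],[0,0.0001,0.0519],[0,0.0001,0.0519]], delta_pos=[[-0.0347,0.0013,0.0017],[-0.0347,0.0013,0.0017],[-0.0347,0.0013,0.0017],[-0.0347,0.0013,0.0017],[-0.0347,0.0013,0.0017],[-0.0347,0.0013,0.0017],[-0.0347,0.0013,0.0017],[-0.0347,0.0013,0.0017],[-0.0347,0.0013,0.0017],[-0.0347,0.0013,0.0017],[-0.0347,0.0013,0.0017],[-0.0347,0.0013,0.0017],[-0.0347,0.0013,0.0017],[-0.0347,0.0013,0.0017],[-0.0347,0.0013,0.0017],[-0.0347,0.0013,0.0017],[-0.0347,0.0013,0.0017],[-0.0347,0.0013,0.0017]], gripper=[0.05,0.05,0.05,0.05,0.05,0.05,0.05,0.05,0.05,0.05,0.05,0.05,0.05,0.05,0.05,0.05,0.05,0.05])

```text
time: 1.6
tool_pos: [0.6861, 0.1679, 0.1993]
tcp_rot: [-1.978, -2.437, 0.001]
wrist_force: [-0.4, 0.6, -0.7]
width: 0.585
grip_force: 0.0
```

Call:
jog_arm(turn=[[0,0.0001,0.0519],[0,0.0001,0.0519],[0,0.0001,0.0519],[0,0.0001,0.0519],[0,0.0001,0.0519],[0,0.0001,0.0519],[0,0.0001,0.0519],[0,0.0001,0.0519],[0,0.0001,0.0519],[0,0.0001,0.0519],[0,0.0001,0.0519],[0,0.0001,0.0519],[0,0.0001,0.0519],[0,0.0001,0.0519],[0,0.0001,0.0519],[0,0.0001,0.0519],[0,0.0001,0.0519],[0,0.0001,0.0519],[0,0,0],[0,0,0]], delta_pos=[[-0.0347,0.0013,0.0017],[-0.0347,0.0013,0.0017],[-0.0347,0.0013,0.0017],[-0.0347,0.0013,0.0017],[-0.0347,0.0013,0.0017],[-0.0347,0.0013,0.0017],[-0.0347,0.0013,0.0017],[-0.0347,0.0013,0.0017],[-0.0347,0.0013,0.0017],[-0.0347,0.0013,0.0017],[-0.0347,0.0013,0.0017],[-0.0347,0.0013,0.0017],[-0.0347,0.0013,0.0017],[-0.0347,0.0013,0.0017],[-0.0347,0.0013,0.0017],[-0.0347,0.0013,0.0017],[-0.0347,0.0013,0.0017],[-0.0347,0.0013,0.0017],[0,0,0],[0,0,0]], gripper=[0.05,0.05,0.05,0.05,0.05,0.05,0.05,0.05,0.05,0.05,0.05,0.05,0.05,0.05,0.05,0.05,0.05,0.05,0.05,0.05])

```text
time: 3.27
tool_pos: [0.5679, -0.4232, 0.1674]
tcp_rot: [-2.862, -1.284, -0.0]
wrist_force: [0.7, -0.0, 0.5]
width: 0.583
grip_force: 0.0
```

```bash
python3 -c "
from h import *
print(read_state()['time'],read_state()['tool_pos'],read_state()['width'])
plan([.5705,-.4215,.026],-41.5,7)
cv2.imwrite('pics/s1.png',vision.read_camera('scene')[300:420,140:270,::-1].repeat(4,0).repeat(4,1))"
```

```text
3.2667 [ 0.56792229 -0.42319265  0.16744378] 0.583186115802076
7 turn [-0.0006, -0.0003, -0.0005] d [0.0004, 0.0002, 0.0202] mm/row 20.204949888579282 deg/row 0.047937088407706
```

View pics/s1.png

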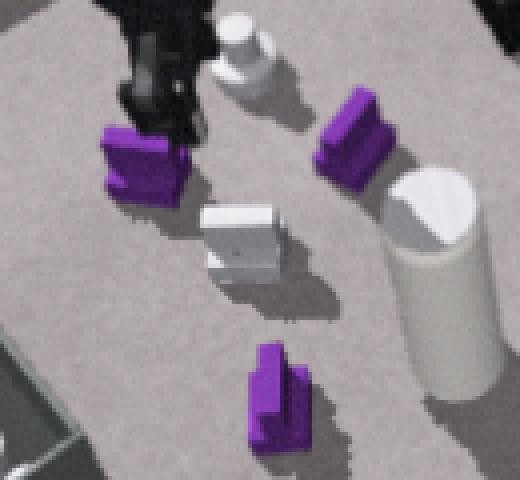

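The gripper is above and behind the adapter, which stands free at crop (240,240). Descending and gripping.

Call:
jog_arm(turn=[[0,0,0],[0,0,0],[0,0,0],[0,0,0],[0,0,0],[0,0,0],[0,0,0],[0,0,0],[0,0,0]], delta_pos=[[0.0003,0.0002,0.02],[0.0003,0.0002,0.02],[0.0003,0.0002,0.02],[0.0003,0.0002,0.02],[0.0003,0.0002,0.02],[0.0003,0.0002,0.02],[0,0,0.02],[0,0,0],[0,0,0]], gripper=[0.05,0.05,0.05,0.05,0.05,0.05,0.05,0.05,0.05])

```text
time: 4.07
tool_pos: [0.5715, -0.4183, 0.0267]
tcp_rot: [-2.857, -1.291, 0.001]
wrist_force: [-0.5, 0.1, 0.3]
width: 0.584
grip_force: 0.0
```

Call:
jog_arm(turn=[[0,0,0],[0,0,0],[0,0,0],[0,0,0],[0,0,0],[0,0,0],[0,0,0],[0,0,0]], delta_pos=[[0,0,0],[0,0,0],[0,0,0],[0,0,0],[0,0,0],[0,0,0],[0,0,0],[0,0,0]], gripper=[0.03,0.02,0.01,0.005,0.005,0.005,0.005,0.005], grip_force=50)

```text
time: 4.73
tool_pos: [0.573, -0.4214, 0.0306]
tcp_rot: [-2.864, -1.29, -0.004]
wrist_force: [0.9, 1.9, 6.6]
width: 0.15
grip_force: 54.1
```

Call:
jog_arm(turn=[[0,0,0],[0,0,0],[0,0,0],[0,0,0],[0,0,0],[0,0,0],[0,0,0],[0,0,0]], delta_pos=[[0,0,-0.01],[0,0,-0.02],[0,0,-0.025],[0,0,-0.025],[0,0,-0.025],[0,0,-0.025],[0,0,0],[0,0,0]], gripper=[0.005,0.005,0.005,0.005,0.005,0.005,0.005,0.005])

```text
time: 5.4
tool_pos: [0.5727, -0.4222, 0.161]
tcp_rot: [2.864, 1.29, 0.004]
wrist_force: [0.2, 0.6, -1.1]
width: 0.149
grip_force: 53.2
```

```bash
python3 -c "
from h import *
s=read_state();print(s['time'],s['tool_pos'],s['width'],s['wrist_force'],s['q'])
plan([.517,.084,.16],76.4,20)"
```

```text
5.4 [ 0.57266965 -0.42215934  0.16099872] 0.14944650246458344 [ 0.15956311  0.61501895 -1.12032635] [-0.67109911  0.37653398  1.58938416  0.00188271  1.17365915  0.05276472]
20 turn [0.0002, 0.0, -0.1029] d [0.0303, 0.0044, 0.0001] mm/row 30.617968580557395 deg/row 5.895746848091585
```

```bash
python3 -c "
from h import *
s=read_state()
a,R=plan([.517,.084,.16],-41.5,14)
plan([.517,.084,.16],76.4,18,a,R)"
```

```text
14 turn [0.0001, -0.0001, -0.0] d [0.0244, -0.0269, 0.0001] mm/row 36.31776424836749 deg/row 0.008102846845413954
18 turn [0.0, 0.0, -0.1143] d [0.0001, 0.0, -0.0] mm/row 0.1 deg/row 6.548907598345309
```

Call:
jog_arm(turn=[[0,0,0],[0,0,0],[0,0,0],[0,0,0],[0,0,0],[0,0,0],[0,0,0],[0,0,0],[0,0,0],[0,0,0],[0,0,0],[0,0,0],[0,0,0],[0,0,0]], delta_pos=[[0.0244,-0.0269,0],[0.0244,-0.0269,0],[0.0244,-0.0269,0],[0.0244,-0.0269,0],[0.0244,-0.0269,0],[0.0244,-0.0269,0],[0.0244,-0.0269,0],[0.0244,-0.0269,0],[0.0244,-0.0269,0],[0.0244,-0.0269,0],[0.0244,-0.0269,0],[0.0244,-0.0269,0],[0.0244,-0.0269,0],[0.0244,-0.0269,0]], gripper=[0.005,0.005,0.005,0.005,0.005,0.005,0.005,0.005,0.005,0.005,0.005,0.005,0.005,0.005])

```text
time: 6.57
tool_pos: [0.5138, 0.0855, 0.1576]
tcp_rot: [-2.861, -1.288, 0.005]
wrist_force: [1.3, -0.1, -0.2]
width: 0.153
grip_force: 53.1
```

Call:
jog_arm(turn=[[0,0,-0.1143],[0,0,-0.1143],[0,0,-0.1143],[0,0,-0.1143],[0,0,-0.1143],[0,0,-0.1143],[0,0,-0.1143],[0,0,-0.1143],[0,0,-0.1143],[0,0,-0.1143],[0,0,-0.1143],[0,0,-0.1143],[0,0,-0.1143],[0,0,-0.1143],[0,0,-0.1143],[0,0,-0.1143],[0,0,-0.1143],[0,0,-0.1143],[0,0,0],[0,0,0]], delta_pos=[[0,0,0],[0,0,0],[0,0,0],[0,0,0],[0,0,0],[0,0,0],[0,0,0],[0,0,0],[0,0,0],[0,0,0],[0,0,0],[0,0,0],[0,0,0],[0,0,0],[0,0,0],[0,0,0],[0,0,0],[0,0,0],[0,0,0],[0,0,0]], gripper=[0.005,0.005,0.005,0.005,0.005,0.005,0.005,0.005,0.005,0.005,0.005,0.005,0.005,0.005,0.005,0.005,0.005,0.005,0.005,0.005])

```text
time: 8.23
tool_pos: [0.5147, 0.084, 0.1581]
tcp_rot: [-0.377, -3.114, -0.003]
wrist_force: [-0.3, -0.4, -1.4]
width: 0.15
grip_force: 53.1
```

```bash
python3 -c "
from h import *
s=read_state();print(s['tool_pos'],s['q'],s['width'])
R=Ro.from_rotvec(s['tcp_rot']).as_matrix();print(R.round(3))
t=vision.read_camera('top');c=vision.read_camera('scene')
cv2.imwrite('pics/top2.png',t[:,:,::-1]);cv2.imwrite('pics/scene2.png',c[:,:,::-1])
a=cv2.resize(t[200:300,250:350,::-1],(400,400),interpolation=2);b=cv2.resize(c[190:290,290:390,::-1],(400,400),interpolation=2)
cv2.imwrite('pics/held.png',cv2.hconcat([a,b]))"
```

```text
[0.51468399 0.0840116  0.1580749 ] [ 0.11202497  0.03521345  2.00566103  0.00337448  1.10453925 -1.21923434] 0.14996550190501096
[[-0.971  0.239 -0.004]
 [ 0.239  0.971  0.003]
 [ 0.005  0.002 -1.   ]]
```

View pics/held.png

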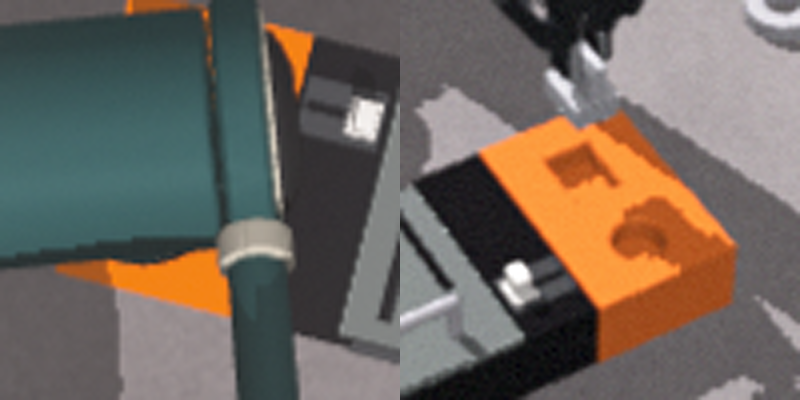

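The scene crop (right half) shows the adapter held upright above the tray. The foot corners are at about (548,80), (580,128) and (617,105). The tray near corner is at (598,307), its right corner at (736,247), and the nest mouth near (546,160)–(598,143). I'll compare these with the predicted positions.

```bash
python3 -c "
from h import *
kp=[.519158,-.035048,-.237505]
f=lambda X:((proj('scene',X)-[290,190]+.5)*4-.5+[400,0]).round(0).astype(int).tolist()
print('tray (85,60)(85,170)(-85,60)',f(world(kp,np.array([(85,60,60),(85,170,60),(-85,60,60)])/1e3)))
print('nest +x+y,+x-y,-x-y,-x+y',f(world(kp,np.array([(-6.5,133.5,60),(-6.5,96.5,60),(-53.5,96.5,60),(-53.5,133.5,60)])/1e3)))
print('thumb top',f(world(kp,[(.045,.02,.081)])))
a=[.5147,.084,np.radians(-13.8)]
for z0 in (.127,.131):
  for z,w in((0,17),(20,17),(50,7)):
    print(z0,z,f(world(a,np.array([(22,w,z),(22,-w,z),(-22,-w,z),(-22,w,z)])/1e3+[0,0,z0])))
print('dpx/dmm x',np.array(f(world(a,[(.01,0,.13)]))) -f(world(a,[(0,0,.13)])))
import numpy as np
t=cv2.imread('pics/scene2.png');c=cv2.resize(t[195:228,318:352],None,fx=16,fy=16,interpolation=cv2.INTER_CUBIC)
cv2.imwrite('pics/z.png',c);print(c.shape)
"
```

```text
tray (85,60)(85,170)(-85,60) [[600, 312], [737, 250], [479, 155]]
nest +x+y,+x-y,-x-y,-x+y [[623, 186], [578, 205], [544, 164], [589, 145]]
thumb top [[519, 275]]
0.127 0 [[619, 117], [577, 135], [545, 96], [587, 79]]
0.127 20 [[620, 96], [577, 114], [545, 75], [587, 58]]
0.127 50 [[608, 70], [590, 77], [557, 38], [575, 31]]
0.131 0 [[620, 113], [577, 131], [545, 91], [587, 74]]
0.131 20 [[620, 92], [577, 110], [545, 71], [587, 54]]
0.131 50 [[608, 65], [590, 73], [557, 34], [575, 27]]
dpx/dmm x [[7 9]]
(528, 544, 3)
```

View pics/z.png

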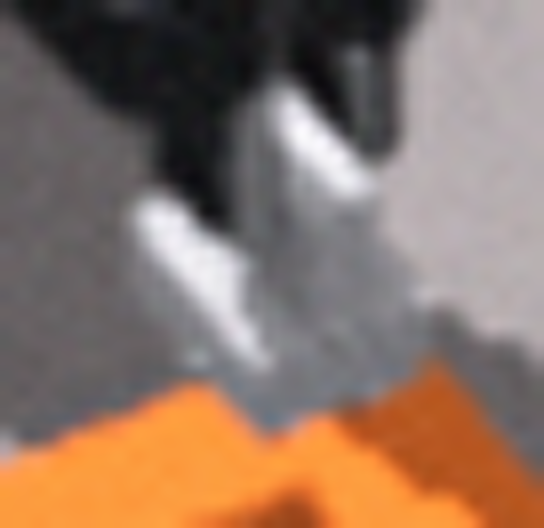

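The observed foot corners match the model with the adapter about 2 mm toward +x kit of the TCP. That puts it almost exactly above the nest, so I'm descending.

Call:
jog_arm(turn=[[0,0,0],[0,0,0],[0,0,0],[0,0,0],[0,0,0],[0,0,0],[0,0,0],[0,0,0],[0,0,0]], delta_pos=[[-0.0004,0.0003,0.015],[0,0,0.015],[0,0,0.015],[0,0,0.015],[0,0,0.003],[0,0,0.003],[0,0,0.003],[0,0,0.003],[0,0,0]], gripper=[0.005,0.005,0.005,0.005,0.005,0.005,0.005,0.005,0.005])

```text
time: 9.08
tool_pos: [0.5168, 0.0847, 0.0882]
tcp_rot: [-0.373, -3.119, -0.005]
wrist_force: [-0.5, 0.2, -1.2]
width: 0.15
grip_force: 53.1
```

Call:
jog_arm(turn=[[0,0,0],[0,0,0],[0,0,0],[0,0,0]], delta_pos=[[0,0,0.002],[0,0,0.002],[0,0,0.002],[0,0,0]], gripper=[0.005,0.005,0.005,0.005])

```text
time: 9.42
tool_pos: [0.5164, 0.0847, 0.0817]
tcp_rot: [-0.373, -3.118, -0.004]
wrist_force: [-0.5, -1.2, -2.2]
width: 0.15
grip_force: 53.1
```

Call:
jog_arm(turn=[[0,0,0],[0,0,0],[0,0,0],[0,0,0]], delta_pos=[[0,0,0.002],[0,0,0.002],[0,0,0.002],[0,0,0]], gripper=[0.005,0.005,0.005,0.005])

```text
time: 9.75
tool_pos: [0.5161, 0.0847, 0.0754]
tcp_rot: [-0.372, -3.118, -0.004]
wrist_force: [0.1, -0.0, -1.6]
width: 0.153
grip_force: 53.1
```

Call:
jog_arm(turn=[[0,0,0],[0,0,0],[0,0,0],[0,0,0],[0,0,0]], delta_pos=[[0,0,0.002],[0,0,0.002],[0,0,0.001],[0,0,0.001],[0,0,0]], gripper=[0.005,0.005,0.005,0.005,0.005])

```text
time: 10.17
tool_pos: [0.5165, 0.0847, 0.0705]
tcp_rot: [-0.372, -3.118, -0.004]
wrist_force: [-3.2, -0.7, 4.1]
width: 0.146
grip_force: 53.7
```

Call:
jog_arm(turn=[[0,0,0],[0,0,0],[0,0,0],[0,0,0]], delta_pos=[[0,0,0.001],[0,0,0.001],[0,0,0.001],[0,0,0]], gripper=[0.005,0.005,0.005,0.005])

```text
time: 10.5
tool_pos: [0.5166, 0.0847, 0.0704]
tcp_rot: [-0.372, -3.118, -0.004]
wrist_force: [-11.3, -2.6, 23.1]
width: 0.147
grip_force: 56.5
```

Call:
jog_arm(turn=[[0,0,0],[0,0,0],[0,0,0],[0,0,0],[0,0,0]], delta_pos=[[0,0,0.001],[0,0,0.001],[0,0,0.001],[0,0,0],[0,0,0]], gripper=[0.005,0.005,0.005,0.005,0.005])

```text
time: 10.92
tool_pos: [0.5166, 0.0847, 0.0704]
tcp_rot: [-0.372, -3.117, -0.004]
wrist_force: [-20.6, -3.0, 43.6]
width: 0.15
grip_force: 59.3
```

Call:
jog_arm(turn=[[0,0,0],[0,0,0],[0,0,0],[0,0,0],[0,0,0],[0,0,0],[0,0,0],[0,0,0]], delta_pos=[[0,0,-0.002],[0,0,-0.002],[0,0,-0.001],[0,0,0],[0,0,0],[0,0,0],[0,0,0],[0,0,0]], gripper=[0.005,0.005,0.005,0.02,0.04,0.04,0.04,0.04])

```text
time: 11.58
tool_pos: [0.5163, 0.0847, 0.0684]
tcp_rot: [-0.373, -3.118, -0.004]
wrist_force: [0.3, 0.1, 0.3]
width: 0.47
grip_force: 0.0
```

Adapter seated (z matches to 0.2 mm under 44 N). Next is the handle.

Call:
jog_arm(turn=[[0,0,0],[0,0,0],[0,0,0],[0,0,0],[0,0,0],[0,0,0]], delta_pos=[[0,0,-0.015],[0,0,-0.015],[0,0,-0.02],[0,0,-0.02],[0,0,-0.02],[0,0,0]], gripper=[0.04,0.04,0.04,0.04,0.04,0.04])

```text
time: 12.08
tool_pos: [0.5198, 0.0848, 0.1633]
tcp_rot: [0.372, 3.113, 0.007]
wrist_force: [0.7, 0.4, 0.8]
width: 0.468
grip_force: 0.0
```

```bash
python3 -c "
from h import *
s=read_state();print(s['tool_pos'])
a,R=plan([.5538,-.1257,.155],-13.6,16)
plan([.5538,-.1257,.0735],-13.6,5,a,R)"
```

```text
[0.51976001 0.08483369 0.16331381]
16 turn [0.0006, 0.0, 0.0981] d [-0.0134, -0.0063, 0.0005] mm/row 14.815532390029054 deg/row 5.620821099120886
5 turn [-0.0001, 0.0001, 0.0002] d [0.0001, 0.0001, 0.0164] mm/row 16.400609744762544 deg/row 0.014034542422206172
```

Call:
jog_arm(turn=[[0.0006,0,0.0981],[0.0006,0,0.0981],[0.0006,0,0.0981],[0.0006,0,0.0981],[0.0006,0,0.0981],[0.0006,0,0.0981],[0.0006,0,0.0981],[0.0006,0,0.0981],[0.0006,0,0.0981],[0.0006,0,0.0981],[0.0006,0,0.0981],[0.0006,0,0.0981],[0.0006,0,0.0981],[0.0006,0,0.0981],[0.0006,0,0.0981],[0.0006,0,0.0981],[0,0,0],[0,0,0]], delta_pos=[[-0.0134,-0.0063,0.0005],[-0.0134,-0.0063,0.0005],[-0.0134,-0.0063,0.0005],[-0.0134,-0.0063,0.0005],[-0.0134,-0.0063,0.0005],[-0.0134,-0.0063,0.0005],[-0.0134,-0.0063,0.0005],[-0.0134,-0.0063,0.0005],[-0.0134,-0.0063,0.0005],[-0.0134,-0.0063,0.0005],[-0.0134,-0.0063,0.0005],[-0.0134,-0.0063,0.0005],[-0.0134,-0.0063,0.0005],[-0.0134,-0.0063,0.0005],[-0.0134,-0.0063,0.0005],[-0.0134,-0.0063,0.0005],[0,0,0],[0,0,0]], gripper=[0.04,0.04,0.04,0.04,0.04,0.04,0.04,0.04,0.04,0.04,0.04,0.04,0.04,0.04,0.04,0.04,0.04,0.04])

```text
time: 13.58
tool_pos: [0.5494, -0.1265, 0.15]
tcp_rot: [-2.464, -1.941, 0.012]
wrist_force: [0.8, 0.4, -0.2]
width: 0.465
grip_force: 0.0
```

Call:
jog_arm(turn=[[0,0,0],[0,0,0],[0,0,0],[0,0,0],[0,0,0],[0,0,0],[0,0,0]], delta_pos=[[0,0,0.0164],[0,0,0.0164],[0,0,0.0164],[0,0,0.0164],[0,0,0.0164],[0,0,0],[0,0,0]], gripper=[0.04,0.04,0.04,0.04,0.04,0.04,0.04])

```text
time: 14.17
tool_pos: [0.5486, -0.1254, 0.0678]
tcp_rot: [-2.461, -1.942, 0.014]
wrist_force: [-0.1, 0.3, -0.6]
width: 0.466
grip_force: 0.0
```

Call:
jog_arm(turn=[[0,0,0],[0,0,0],[0,0,0],[0,0,0],[0,0,0],[0,0,0],[0,0,0],[0,0,0],[0,0,0],[0,0,0]], delta_pos=[[0,0.005,-0.004],[0,0,0],[0,0,0],[0,0,0],[0,0,0],[0,0,0],[0,0,0],[0,0,0],[0,0,0],[0,0,0]], gripper=[0.04,0.03,0.02,0.01,0.003,0.003,0.003,0.003,0.003,0.003], grip_force=50)

```text
time: 15.0
tool_pos: [0.5536, -0.1273, 0.0743]
tcp_rot: [-2.464, -1.941, 0.012]
wrist_force: [-4.3, 0.6, 6.2]
width: 0.096
grip_force: 48.8
```

Bar gripped. Tug up gently.

Call:
jog_arm(turn=[[0,0,0],[0,0,0],[0,0,0],[0,0,0],[0,0,0],[0,0,0]], delta_pos=[[0,0,-0.002],[0,0,-0.002],[0,0,-0.002],[0,0,-0.002],[0,0,0],[0,0,0]], gripper=[0.003,0.003,0.003,0.003,0.003,0.003])

```text
time: 15.5
tool_pos: [0.552, -0.1269, 0.0797]
tcp_rot: [-2.462, -1.939, 0.016]
wrist_force: [-5.4, 2.3, -4.4]
width: 0.095
grip_force: 48.7
```

Call:
jog_arm(turn=[[0,0,0],[0,0,0],[0,0,0],[0,0,0]], delta_pos=[[0,0,-0.002],[0,0,-0.002],[0,0,0],[0,0,0]], gripper=[0.003,0.003,0.003,0.003])

```text
time: 15.83
tool_pos: [0.551, -0.1267, 0.083]
tcp_rot: [-2.46, -1.938, 0.018]
wrist_force: [-6.4, 1.5, -5.1]
width: 0.093
grip_force: 48.6
```

The bar has risen about 9 mm, past the 4 mm free play, with only about 5 N on the wrist. The cover isn't caught, so the catch stays untouched. Next I'll work out the arc to 45 degrees.

```bash
cat >>h.py <<'E'
def arc(th0,ph0,th1,ph1,N):
    # tool frame: y=kit x dir at pitch 0, z down; planar (X=kit x, Z up)
    def st(t,f):
        a=np.radians(15.95)+t; b=np.array([.1383*np.cos(a),.1383*np.sin(a)])
        return b+.019*np.array([np.sin(f),-np.cos(f)])
    D=[]
    for i in range(N):
        t,f=th0+(th1-th0)*i/N,ph0+(ph1-ph0)*i/N
        d=st(th0+(th1-th0)*(i+1)/N,ph0+(ph1-ph0)*(i+1)/N)-st(t,f)
        y=np.array([np.cos(f),np.sin(f)]); z=np.array([np.sin(f),-np.cos(f)])
        D.append([0,round(float(d@y),4),round(float(d@z),4)])
    print("rx",round(-(ph1-ph0)/N,4)); print(D)
E
python3 -c "
from h import *
print(read_state()['q'])
arc(.065,0,.785,.62,32)"
```

```text
[-0.26779146  0.20562412  1.96848366 -0.00440319  0.98230813 -0.02874791]
rx -0.0194
[[0, -0.0007, -0.0029], [0, -0.0007, -0.0029], [0, -0.0007, -0.0029], [0, -0.0007, -0.0029], [0, -0.0007, -0.0029], [0, -0.0008, -0.0029], [0, -0.0008, -0.0029], [0, -0.0008, -0.0029], [0, -0.0008, -0.0029], [0, -0.0008, -0.0029], [0, -0.0008, -0.0029], [0, -0.0008, -0.0029], [0, -0.0008, -0.0029], [0, -0.0008, -0.0029], [0, -0.0008, -0.0029], [0, -0.0008, -0.0029], [0, -0.0009, -0.0029], [0, -0.0009, -0.0029], [0, -0.0009, -0.0029], [0, -0.0009, -0.0029], [0, -0.0009, -0.0028], [0, -0.0009, -0.0028], [0, -0.0009, -0.0028], [0, -0.0009, -0.0028], [0, -0.0009, -0.0028], [0, -0.0009, -0.0028], [0, -0.0009, -0.0028], [0, -0.001, -0.0028], [0, -0.001, -0.0028], [0, -0.001, -0.0028], [0, -0.001, -0.0028], [0, -0.001, -0.0028]]
```

Call:
jog_arm(turn=[[-0.0194,0,0],[-0.0194,0,0],[-0.0194,0,0],[-0.0194,0,0],[-0.0194,0,0],[-0.0194,0,0]], delta_pos=[[0,-0.0007,-0.0029],[0,-0.0007,-0.0029],[0,-0.0007,-0.0029],[0,-0.0007,-0.0029],[0,-0.0007,-0.0029],[0,-0.0008,-0.0029]], gripper=[0.003,0.003,0.003,0.003,0.003,0.003])

```text
time: 16.33
tool_pos: [0.546, -0.1255, 0.0997]
tcp_rot: [2.402, 1.892, 0.093]
wrist_force: [-5.5, 0.9, -7.6]
width: 0.092
grip_force: 48.9
```

Call:
jog_arm(turn=[[-0.0194,0,0],[-0.0194,0,0],[-0.0194,0,0],[-0.0194,0,0],[-0.0194,0,0],[-0.0194,0,0],[-0.0194,0,0],[-0.0194,0,0],[-0.0194,0,0],[-0.0194,0,0],[-0.0194,0,0],[-0.0194,0,0],[-0.0194,0,0],[-0.0194,0,0]], delta_pos=[[0,-0.0008,-0.0029],[0,-0.0008,-0.0029],[0,-0.0008,-0.0029],[0,-0.0008,-0.0029],[0,-0.0008,-0.0029],[0,-0.0008,-0.0029],[0,-0.0008,-0.0029],[0,-0.0008,-0.0029],[0,-0.0008,-0.0029],[0,-0.0008,-0.0029],[0,-0.0009,-0.0029],[0,-0.0009,-0.0029],[0,-0.0009,-0.0029],[0,-0.0009,-0.0029]], gripper=[0.003,0.003,0.003,0.003,0.003,0.003,0.003,0.003,0.003,0.003,0.003,0.003,0.003,0.003])

```text
time: 17.5
tool_pos: [0.5259, -0.1206, 0.1358]
tcp_rot: [2.221, 1.751, 0.327]
wrist_force: [-4.8, -0.2, -8.7]
width: 0.099
grip_force: 48.6
```

Call:
jog_arm(turn=[[-0.0194,0,0],[-0.0194,0,0],[-0.0194,0,0],[-0.0194,0,0],[-0.0194,0,0],[-0.0194,0,0],[-0.0194,0,0],[-0.0194,0,0],[-0.0194,0,0],[-0.0194,0,0],[-0.0194,0,0],[-0.0194,0,0],[0,0,0],[0,0,0]], delta_pos=[[0,-0.0009,-0.0028],[0,-0.0009,-0.0028],[0,-0.0009,-0.0028],[0,-0.0009,-0.0028],[0,-0.0009,-0.0028],[0,-0.0009,-0.0028],[0,-0.0009,-0.0028],[0,-0.001,-0.0028],[0,-0.001,-0.0028],[0,-0.001,-0.0028],[0,-0.001,-0.0028],[0,-0.001,-0.0028],[0,0,0],[0,0,0]], gripper=[0.003,0.003,0.003,0.003,0.003,0.003,0.003,0.003,0.003,0.003,0.003,0.003,0.003,0.003])

```text
time: 18.67
tool_pos: [0.5014, -0.1145, 0.1598]
tcp_rot: [2.056, 1.621, 0.504]
wrist_force: [-4.5, -0.9, -13.2]
width: 0.098
grip_force: 48.7
```

```bash
python3 -c "
from h import *
s=read_state();R=Ro.from_rotvec(s['tcp_rot']).as_matrix()
g=s['tool_pos']-.019*R[:,2]; kp=np.array([.519158,-.035048]);c,sn=np.cos(-.2375),np.sin(-.2375)
d=g[:2]-kp; kx=c*d[0]+sn*d[1]; ky=-sn*d[0]+c*d[1]
v=np.array([kx+.078,g[2]-.054]);print(kx,ky,g[2],'R',np.hypot(*v),'theta',np.degrees(np.arctan2(v[1],v[0]))-15.95)
print(R[:,2],s['q'],s['wrist_force'],s['width'])
t=vision.read_camera('top');c2=vision.read_camera('scene')
a=cv2.resize(t[180:320,250:440,::-1],(400,295),interpolation=2);b=cv2.resize(c2[170:320,220:400,::-1],(800,600),interpolation=2)
b[:200,:270]=cv2.resize(a,(270,200))
cv2.imwrite('pics/end.png',b)"
```

```text
-0.009432417088962308 -0.08141196649797913 0.17544045896832994 R 0.13946074179029974 theta 44.60010450150621
[ 0.55374001 -0.13627586 -0.82146265] [-0.29301136 -0.34280234  2.44588359  0.07026024  0.4332531  -0.11211221] [ -4.53053323  -0.86759228 -13.2174623 ] 0.09758840266692996
```

View pics/end.png

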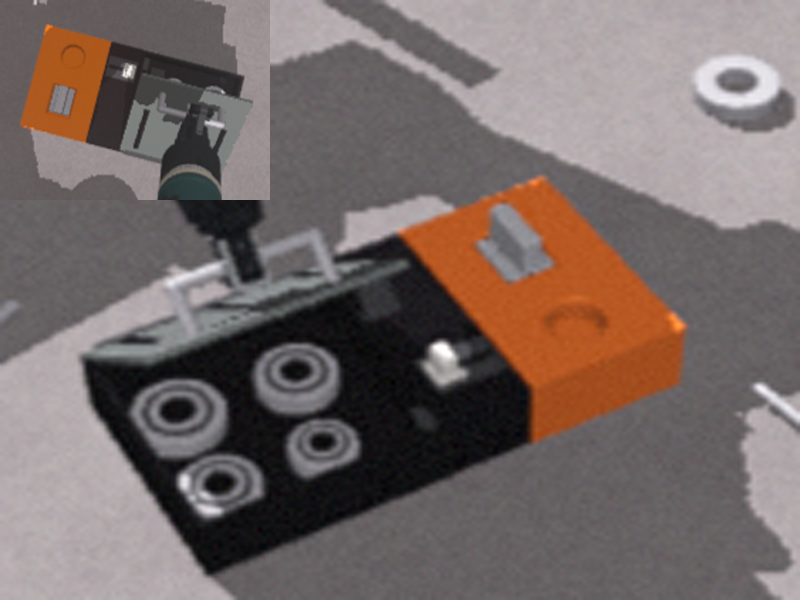

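The final picture shows the adapter flush in its nest at about (515,245) and the cover held open by its handle at about (245,265). The arm pose gives 44.6 degrees for the cover. The catch is where it was, at about (445,362). Handing in.

```bash
python3 -c "
from workcell import ticket
print(ticket.finish_job())"
```

```text
the job is handed in; nothing more can be done
None
```

The job is handed in: the adapter is pressed flush in its nest, the tug showed the cover was not caught (so I left the catch alone), and the arm is holding the cover open at about 45°.

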